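# Release the analyser's filter cassette with a pin tool

## Robot

A 6-joint arm with a two-finger parallel gripper is mounted at the origin on the work surface. World frame = base frame: x ahead of the robot, y to its left, z up, the work surface at z = 0. Lengths are in m, angles in degrees, forces in N, time in s.
With the tool pointing down it reaches from about 0.325 to 0.85 m from the base axis. Payload 15.5 kg.
Tool frame: the origin (TCP) lies midway between the tips of the shut fingers; the grasp point (between the pads) lies 19 mm behind it; z points along the fingers, y is the line along which they close (so a half turn about z gives the same grasp; the last joint's range is limited). The gripper opens to 91 mm and grips with 3 to 60 N. Pads are 32 mm wide; open, the fingers measure 118 mm over their backs; the gripper's body (76 mm by 178 mm) begins 60 mm behind the grasp point.
Start: joints at [71.648, 28.281, 77.091, -0, 74.628, -5.472], TCP at [0.139, 0.609, 0.214] pointing down, gripper open.
Joint ranges: [-166.48, 166.48], [-47.26, 123.95], [12.59, 153.08], [-70.14, 250.14], [6.76, 159.57], [-176.63, 176.63]. Speed limits (degrees/s): [108.29, 108.29, 147.25, 172.46, 172.46, 172.46].

## Interface

Orientations are given as a 3x3 rotation matrix whose columns are the frame's x, y, z axes.
In Python, from bench import ctrl gives the robot as it stands. The module is installed in compiled form; this text tells all that it offers. Calls block until the motion is done:
- ctrl.goto(position, orientation): joint-space move of the TCP to a pose.
- ctrl.move_l(position, vel=0.15, ori=None, contact_N=None): straight line of the TCP; ori=None keeps the orientation; vel is the mean speed in m/s. With contact_N (N) it stops when the force on the tool has changed by that much, and returns True; else False.
- ctrl.movej(angles): joint-space move.
- ctrl.command_gripper(opening): opening from 0.0 (shut) to 1.0 (fully open); the grip force is fixed at half the most; returns when the fingers have stopped.
- ctrl.sleep(seconds).
- ctrl.ik(position, orientation): joint angles nearest the present ones, or None.
- ctrl.read_camera(name): name is "side" or "top"; returns the picture (420x560x3 uint8, blue, green, red); there is no depth.
- ctrl.camera_params(name): a dict with "fx", "fy", "cx", "cy" (pixels), "pose" (4x4, takes a point from camera to world coordinates). Camera axes: x right, y up, looking along -z (the intrinsics and any distortion apply to the point x, -y, -z); pixel columns grow to the right and rows downward; lengths in m; the calibration is good to about 2 mm. A picture is of the moment at which its call begins. camera_params takes no time and is no camera call.
A pose or a line that the arm cannot do raises ctrl.MotionError and nothing moves.
- ctrl.sign_off(): hands the job in; it is judged then, once.
Readings, each from a call of its own:
- ctrl.current_t(): time.
- ctrl.current_q(): joint angles.
- ctrl.current_dq(): joint speeds.
- ctrl.current_effort(): joint torques, N m.
- ctrl.current_tool_pos(): TCP position.
- ctrl.current_eef_rot(): TCP orientation.
- ctrl.current_contact_force(): force on the tool from outside, world axes, zero at the start.
- ctrl.current_wrist_torque(): the same for the moment, N m.
- ctrl.current_grip_width(): opening from 0.0 (shut) to 1.0 (fully open).
- ctrl.current_grasp_force(): force on a finger pad.
Only numpy, scipy, OpenCV 4.12 (cv2) and the standard library are available. Lean on these libraries where they do the work, as an engineer would, in place of code of your own. Each camera call takes 0.05 s, during which the arm holds its last target. There are 200 camera calls.

## Task

The filter cassette in the sloping front of the analyser is locked in. Take the thin pin tool with the square handle from its rack, use it to hold down the recessed release button in the cassette while pushing the cassette out of the analyser's open side, away from the robot, as far as it goes, so that it locks there with the button sprung back up. Then stand the pin tool back upright in the rack it came from, let go of it, and leave everything else as it was.

Things in the scene. Friction and masses are not known exactly. Their poses are not given: they have to be found in the camera images.
- analyser: White bench analyser, fixed, 200 (x) x 180 (y) x 154 high. Origin: on the table under the centre of its sloping face; its front (own -x) looks to the robot's right, turned up to 17 degrees. The face slopes 35 degrees, rising to own +x from 62 to 148 high. A channel 44 wide across it (own y) holds the cassette, closed at +y, open at -y, the side away from the robot, where a bridge 17 high covers it over own y -90 to -48.
- bore_mouth (a point): Centre of the mouth of the round bore in the cassette's top (moves with it; 107 high, at the analyser's own y +20 when locked). z points straight out of the slope, 35 degrees from vertical; x up the slope; the cassette slides out along -y. The bore is 11 wide with a chamfer of 3, along -z; the black release button in it lies 12 below the mouth when up, 17 fully down.
- release (a joint): Travel of the release button into the bore, m: 0 up, 0.005 fully down. Its spring pushes up with 2 N when up, 6 N when fully down. The lock is free only while it is down more than 0.0035; let up on the way, it catches again in notches every 14 mm or so.
- cassette (a joint): Travel of the cassette out of the analyser's open side (own -y), m: 0 locked in, 0.042 at its stop. Plain light grey, 42 wide, 142 long, 20 thick, standing 3 proud of the face. Slides with about 1.5 N of friction, no spring. Once past 0.038 it locks out when the button is let up.
- pin_tool: Thin pin tool, about 60 g, upright in its rack. Black square handle 18 x 18, 55 tall (own z 5 to 60, sides along own x and y) on a round collar 28 wide, 5 thick; below it a steel pin 6 wide, 55 long, tapered to 3 over the last 4. Origin: centre of the collar's underside, z up along the handle.
- pin_tip (a point): The point of the pin, 55 below the pin tool's origin on its axis.
- pin_rack: The pin tool's rack, fixed, left or right on the table: aluminium plate 70 x 70 x 12 on four legs, top 70 above the table, a hole 14 wide through its middle, chamfered 3. The pin hangs in it with the collar on the plate, tip 15 above the table. Origin: on the table under the hole, z up.
- rod_tool: Bystander: thick rod tool in the other, like rack: a round handle 28 wide and 35 tall over a steel rod 12 wide, too thick for the bore. Origin: centre of its collar's underside, 70 above the table.
- strip_bottle: Bystander: white jar of test strips, 54 wide, 110 tall, with a black cap. Origin: centre of its underside.
- sample_cup: Bystander: clear sample cup with red lid, 64 wide, 70 tall. Origin: centre of its underside.
Not all that is in view belongs to the job. Leave any orange look-alike of the pin_tool alone. Leave any purple look-alike of the pin_rack alone.

How it is judged (in metres and radians):
On the way, in this order (a step that is already met when the one before it is completed fails the run):
1. the release button is pressed down with the pin in the bore, the cassette still in (value of joint release above 0.0035 m and z of pin_tip in the frame of bore_mouth below -0.012 m and distance between pin_tip and bore_mouth below 0.022 m and value of joint cassette below 0.03 m), for 0.05 s.
2. the cassette is pushed out to its outer lock (value of joint cassette above 0.037 m), for 0.1 s.
At the end, for the whole second after the job is handed in: The cassette is out by more than 37 of its 42 mm with the button sprung back up (less than 1.5 mm down); the pin tool stands in its own rack again, upright within 7 degrees, within 8 mm of the hole's axis, its collar resting on the plate within 4 mm, at rest and released (value of joint cassette above 0.037 m and value of joint release below 0.0015 m and horizontal distance between pin_tool and pin_rack below 0.008 m and z of pin_tool in the frame of pin_rack between 0.066 and 0.074 m and angle between pin_tool's own z axis and vertical below 0.12 rad and linear speed of pin_tool below 0.02 m/s); the robot touches nothing.
It fails at once if the thick rod tool is moved more than 20 mm (distance of rod_tool from where it was at the start of the episode above 0.02 m).
It fails at once if the jar of strips is moved more than 20 mm or tipped (distance of strip_bottle from where it was at the start of the episode above 0.02 m or angle between strip_bottle's own z axis and vertical above 0.5 rad).
It fails at once if the sample cup is moved more than 20 mm or tipped (distance of sample_cup from where it was at the start of the episode above 0.02 m or angle between sample_cup's own z axis and vertical above 0.5 rad).
It also fails if it takes over 72 s, if anything falls off the work surface, if the arm or the gripper's body presses on something with over 40 N, if the wrist force passes 120 N, or if a joint passes its speed limit or range.

## Working session

There is one attempt and no reset: what is moved stays moved. The work goes in short steps, each a Python script; the robot and the scene stay as the last script left them, time stands still between calls to the robot, and variables do not carry over. Pictures are saved under pics/ and viewed, at most 10 in all, crops included, and the job is handed in when it is done.

```bash
mkdir -p pics; python3 - <<'E'
from bench import ctrl
import cv2,numpy as np
np.set_printoptions(precision=4,suppress=True)
for n in("side","top"):
    im=ctrl.read_camera(n); cv2.imwrite(f"pics/{n}0.png",im)
    p=ctrl.camera_params(n); print(n,p)
E
```

```text
side {'fx': 457.01310289840416, 'fy': 457.01310289840416, 'cx': 272.3503650870479, 'cy': 208.24052820586314, 'pose': array([[ 0.9765,  0.1428, -0.1611,  0.4025],
       [-0.2152,  0.6754, -0.7054, -0.744 ],
       [ 0.0081,  0.7235,  0.6903,  0.7745],
       [ 0.    ,  0.    ,  0.    ,  1.    ]])}
top {'fx': 497.450062631303, 'fy': 497.450062631303, 'cx': 272.8261884740781, 'cy': 213.49676460828124, 'pose': array([[ 0.012 ,  0.9795, -0.2011,  0.3063],
       [-0.9999,  0.0119, -0.0018, -0.0139],
       [ 0.0007,  0.2011,  0.9796,  1.4639],
       [ 0.    ,  0.    ,  0.    ,  1.    ]])}
```

View pics/side0.png

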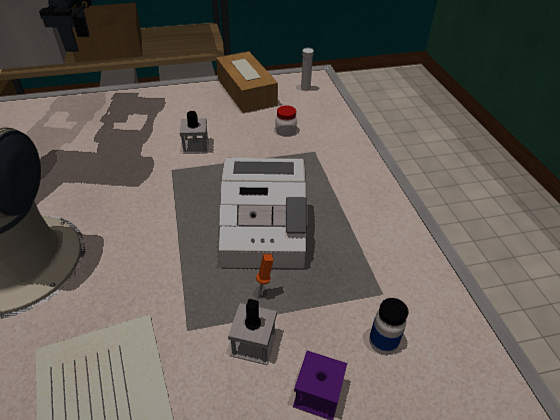

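View pics/top0.png

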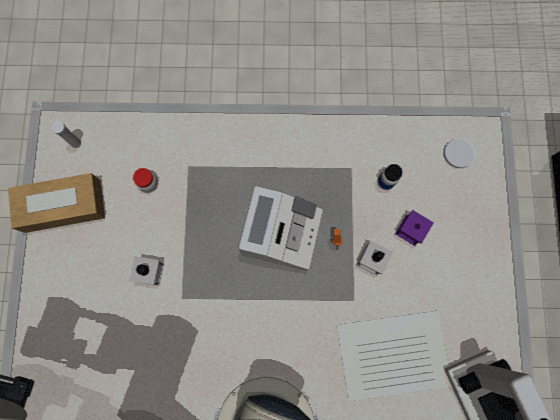

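Candidates for the pin tool are the black handle in the right rack (side 252,315 / top 377,257), the black handle in the left rack (side 193,119 / top 143,270), and the orange look-alike (side 265,270 / top 337,237), which is excluded. The purple rack (side 322,380) is also excluded. I'll check the two black handles and the analyser in one close crop.

```bash
cat > h.py <<'E'
import cv2,numpy as np
from bench import ctrl
np.set_printoptions(precision=4,suppress=True)
def ray(n,u,v):
    p=ctrl.camera_params(n);T=p["pose"]
    d=T[:3,:3]@np.array([(u-p["cx"])/p["fx"],-(v-p["cy"])/p["fy"],-1.]);return T[:3,3],d
def onz(n,u,v,z):
    o,d=ray(n,u,v);return o+d*(z-o[2])/d[2]
def tri(s,t):
    o1,d1=ray("side",*s);o2,d2=ray("top",*t)
    k=np.linalg.lstsq(np.c_[d1,-d2],o2-o1,rcond=None)[0]
    a,b=o1+k[0]*d1,o2+k[1]*d2;return (a+b)/2,np.linalg.norm(a-b)
def proj(n,P):
    p=ctrl.camera_params(n);T=p["pose"];c=T[:3,:3].T@(np.asarray(P)-T[:3,3])
    return np.array([p["cx"]+p["fx"]*c[0]/-c[2],p["cy"]-p["fy"]*c[1]/-c[2]])
E
python3 - <<'E'
import cv2,numpy as np
s=cv2.imread("pics/side0.png");t=cv2.imread("pics/top0.png")
def c(im,x,y,w,h,W,H):return cv2.resize(im[y:y+h,x:x+w],(W,H),interpolation=cv2.INTER_CUBIC)
a=np.hstack([c(s,220,240,70,125,168,300),c(s,170,100,50,60,250,300),c(t,352,235,50,42,191,160).__class__(0) if 0 else c(t,350,230,60,95,190,300),c(t,120,235,60,95,190,300)])
b=np.hstack([c(s,210,150,110,125,399,300)[:, :399],c(t,232,180,98,98,399,300)])
print(a.shape,b.shape)
cv2.imwrite("pics/crop1.png",np.vstack([a,b]) if a.shape[1]==b.shape[1] else np.vstack([a,b[:,:a.shape[1]]]) if b.shape[1]>=a.shape[1] else np.vstack([a[:,:b.shape[1]],b]))
E
```

```text
(300, 798, 3) (300, 798, 3)
```

View pics/crop1.png

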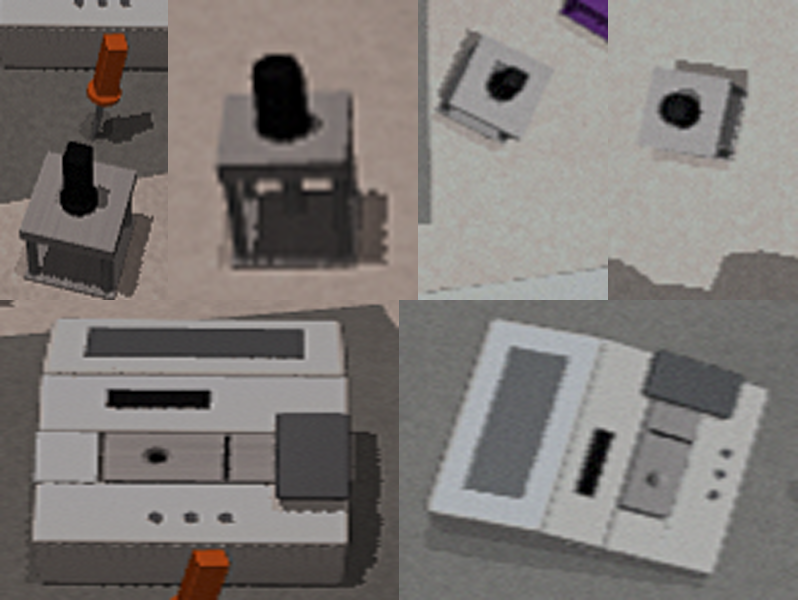

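The crop shows the right rack (side 252,315 / top 377,257) holding a tall square handle on a wider collar, so that is the pin tool. The left one is a round, thick handle, so it is the rod. The bore is the dark spot near side (253,215) / top (294,239). Next I measure.

```bash
python3 - <<'E'
from h import *
I={n:cv2.imread(f"pics/{n}0.png") for n in("side","top")}
G={n:cv2.cvtColor(i,cv2.COLOR_BGR2GRAY) for n,i in I.items()}
def sub(n,pts):
    p=np.float32(pts).reshape(-1,1,2)
    return cv2.cornerSubPix(G[n],p,(3,3),(-1,-1),(3,50,.01)).reshape(-1,2)
# analyser front-top edge corners (z .062), order far(-y own), near(+y own)
t=sub("top",[(322.6,208.7),(308.9,269.2)]);s=sub("side",[(305.7,236),(219.6,250)])
s2=sub("side",[(305.7,251),(219.6,250.5)])
print(t,s,s2)
for n,q in(("top",t),("side",s),("side",s2)):
    a,b=[onz(n,*x,.062) for x in q];print(n,a,b,np.linalg.norm(a-b),"yaw(own x)",np.degrees(np.arctan2((b-a)[1],(b-a)[0]))-90)
# bore blob: dark in cassette
for n,(x,y,w,h) in dict(side=(240,207,28,18),top=(286,230,18,18)).items():
    print(n);print(G[n][y:y+h,x:x+w] if n=="top" else G[n][y:y+h,x:x+w])
# handle blob / plate of right rack
for n,(x,y,w,h) in dict(side=(225,290,60,75),top=(355,235,45,45)).items():
    g=G[n][y:y+h,x:x+w];m=(g<40).astype(np.uint8)
    k,l,st,c=cv2.connectedComponentsWithStats(m)
    for i in range(1,k):
        if st[i,4]>20:
            cn=cv2.findContours((l==i).astype(np.uint8),0,1)[0][0]+[x,y];print(n,st[i],c[i]+[x,y],cv2.minAreaRect(cn))
E
```

```text
[[321.8193 208.7997]
 [307.9541 268.9708]] [[304.7935 236.4956]
 [218.5101 249.7516]] [[305.2939 250.3973]
 [218.5101 249.7517]]
top [ 0.6097 -0.1524  0.062 ] [ 0.4361 -0.1121  0.062 ] 0.17823673723214012 yaw(own x) 76.9147377144343
side [ 0.6175 -0.1151  0.062 ] [ 0.4337 -0.114   0.062 ] 0.1838268981779746 yaw(own x) 89.65921493471228
side [ 0.6082 -0.153   0.062 ] [ 0.4337 -0.114   0.062 ] 0.17878251268385742 yaw(own x) 77.4147614105035
side
[[125 122 123 123 122 123 123 123 120 119 123 122 122 121 121 121 121 121
  122 118 122 121 120 122 121 123 119 120]
 [123 120 119 119 119 120 117 120 119 119 120 118 119 118 121 120 119 121
  119 120 120 122 120 123 121 121 123 122]
 [121 121 120 118 120 120 116 118 122 119 118 119 122 120 121 117 118 118
  117 116 118 118 118 117 117 118 117 118]
 [122 119 120 120 118 117 118 119 114 120 119 120 112 114 114 118 117 117
  115 117 116 115 113 113 116 115 115 115]
 [122 121 119 119 118 119 118 118 121 120 113 107  79  85  99 116 116 119
  117 116 114 115 115 116 114 115 114 116]
 [125 124 124 121 121 122 121 120 123 119  81  55  57  57  61  82 1
[... 2765 characters left out ...]
28 129 131 127 130 134 153 169 171 172 162]]
side [34  0  8  7 33] [263.697  293.5455] ((262.5, 293.0), (6.0, 7.0), 90.0)
side [ 20   9  16  31 385] [252.3403 314.7662] ((252.5, 314.0), (30.0, 15.0), 90.0)
side [44 34  6 17 27] [271.8519 331.4074] ((272.1226806640625, 332.32073974609375), (2.8845713138580322, 16.483266830444336), 15.945395469665527)
side [ 6 50  6 14 39] [233.359  346.8205] ((233.4451141357422, 346.5061340332031), (13.472647666931152, 4.085967063903809), 83.6598129272461)
side [40 59  2 12 22] [265.5455 354.3636] ((265.5, 354.5), (11.0, 1.0), 90.0)
top [17 17 12 10 84] [377.4643 256.0476] ((377.5000305175781, 255.50003051757812), (8.485280990600586, 11.31370735168457), 45.0)
```

```bash
python3 - <<'E'
import cv2,numpy as np
s=cv2.imread("pics/side0.png");t=cv2.imread("pics/top0.png")
def c(im,x,y,w,h,k):
    r=cv2.resize(im[y:y+h,x:x+w],None,fx=k,fy=k,interpolation=cv2.INTER_NEAREST)
    for i in range(0,w,10):cv2.putText(r,str(x+i),(i*k,8),0,.3,(0,0,255));cv2.line(r,(i*k,0),(i*k,4),(0,255,0))
    for i in range(0,h,10):cv2.putText(r,str(y+i),(0,i*k+4),0,.3,(0,0,255))
    return r
a=c(s,225,295,55,70,8)
b=c(t,350,232,43,52,8)
H=max(a.shape[0],b.shape[0])
p=lambda r:np.pad(r,((0,H-r.shape[0]),(0,0),(0,0)))
o=np.hstack([p(a),p(b)]);print(o.shape);cv2.imwrite("pics/crop2.png",o)
E
```

```text
(560, 784, 3)
```

View pics/crop2.png

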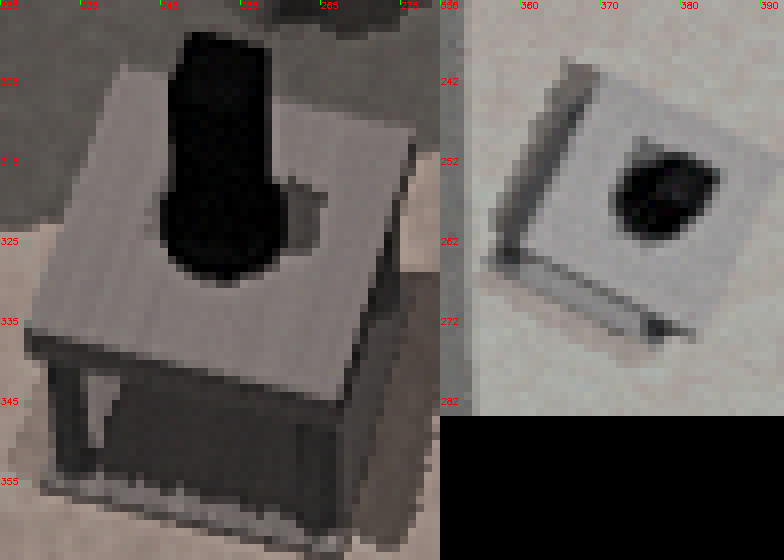

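```bash
python3 - <<'E'
from h import *
for m,t in (((252.7,214.7),(294.7,238.2)),):print("bore",tri(m,t),onz("side",*m,.1075),onz("top",*t,.1075))
S=[(228.1,335.6),(267.5,345),(276.5,311),(240,303.1)];T=[(370,241),(360,262.6),(382,274),(393,251.8)]
for n,Q in(("side",S),("top",T)):
    P=np.array([onz(n,*q,.07) for q in Q]);D=np.roll(P,-1,0)-P
    print(n,"centre",P.mean(0),"sides",np.linalg.norm(D,axis=1),"ang mod90",np.degrees(np.arctan2(D[:,1],D[:,0]))%90)
I={n:cv2.imread(f"pics/{n}0.png") for n in("side","top")}
g=I["top"].max(2);print(g[246:265,368:390])
g=I["side"].max(2);print(g[296:316,243:262])
for n in I:
    h=cv2.cvtColor(I[n],cv2.COLOR_BGR2HSV);m=cv2.inRange(h,(3,170,90),(14,255,255));m[:220]=0
    k,l,st,c=cv2.connectedComponentsWithStats(m);print(n,[(a,b) for a,b in zip(st[1:].tolist(),c[1:]) if a[4]>15])
E
```

```text
bore (array([ 0.5151, -0.0726,  0.1071]), np.float64(0.0020338579494606334)) [ 0.514  -0.0731  0.1075] [ 0.516  -0.0726  0.1075]
side centre [ 0.4703 -0.3043  0.07  ] sides [0.0704 0.0696 0.0688 0.069 ] ang mod90 [63.1089 64.5079 63.6055 63.2154]
top centre [ 0.4704 -0.3035  0.07  ] sides [0.0683 0.0682 0.0708 0.0706] ang mod90 [64.214  62.8523 62.2423 64.9147]
[[147 161 156 156 150 149 151 154 151 152 149 149 151 152 161 165 170 171
  170 167 167 169]
 [156 158 155 156 154 150 158 153 149 153 156 152 152 153 152 155 159 170
  172 170 172 167]
 [160 152 152 151 158 159 155 152 158 153 157 156 153 152 152 152 151 155
  162 170 166 165]
 [157 155 154 152 158 158 127 104 140 156 160 158 158 154 157 154 154 151
  148 155 163 167]
 [154 152 157 156 158 155 122  93  98 103 143 139 148 156 155 159 154 152
  149 153 153 154]
 [155 148 153 156 158 123  97 100  95  71  53  48  60 102 148 152 159 157
  154 156 151 152]
 [156 151 156 160 156 120  71  60  50  26   4   8  20  31  64 107 149 154
  154 155 154 153]
 [158 155 157 159 125  69  24  11   2   5  17  21  24  15  24  34  79 137
  153 155 1
[... 2128 characters left out ...]
 3   5   4   0   0  40 143 127
  123]
 [126 131 134  13   0   1   2   8   3   1   1   2   7   0   0  35 141 128
  126]
 [127 131 135   9   0   4   5   2   4   8   1   6   0   2   0  33 141 126
  125]
 [127 132 132  22   0   2   7   5   8   2   3   5   7   4   0  32 142 127
  126]
 [127 134 130  48   0   8   4   4   7   3   6   2   4   0   0  34 142 128
  126]
 [127 133 129  48   0   0   5   7   5   8   5   4   5   2   0  30 140 129
  125]
 [130 132 129  50   0   1   2   4   7   2   5   5   2   0   0  35 142 133
  127]]
side [([263, 254, 10, 10, 64], array([267.5312, 257.2031])), ([256, 273, 14, 10, 54], array([261.1852, 279.3148]))]
top [([333, 229, 9, 17, 110], array([336.8727, 237.2818]))]
```

```bash
cat >> h.py <<'E'
yw=np.radians(-13.0-0.0)  # own x = world +y turned by -13 deg
oy=np.array([-np.cos(yw),-np.sin(yw),0]);oy=np.array([-.974,.225,0]);oy/=np.linalg.norm(oy)
ox=np.array([oy[1],-oy[0],0])
a=np.radians(35);nn=-np.sin(a)*ox+np.array([0,0,np.cos(a)])
bore=np.array([.5155,-.0718,.1073]);rack=np.array([.4704,-.3039,0])
def R(y,z):
    y=y/np.linalg.norm(y);return np.c_[np.cross(y,z),y,z]
def Rg(deg):return R(np.array([np.cos(np.radians(deg)),np.sin(np.radians(deg)),0]),np.array([0,0,-1.]))
H0=.084   # TCP height at grasp: 14 mm above the plate
def tcp(tipz,dy=0,dx=0):  # TCP for pin tip at (dx up slope, dy along own y, tipz) of bore frame
    xs=np.cos(a)*ox+np.array([0,0,np.sin(a)])
    return bore+nn*(tipz+.055+.014)+oy*dy+xs*dx
E
python3 - <<'E'
from h import *
print(proj("top",[*rack[:2],.13]),proj("side",[*rack[:2],.13]))
o=tri((266,267.5),(336.9,237.3));print("orange mid",o)
for s in((267.5,255),(261,281),(262,294)):print(s,[onz("side",*s,z) for z in(0,.05,.13)])
r=o[0]-bore;print("orange in own",r@ox,r@oy)
print(ctrl.current_q())
for d in(64,154,-26,-116):print("grasp",d,ctrl.ik([*rack[:2],.2],Rg(d)),ctrl.ik([*rack[:2],H0],Rg(d)))
for s in(1,-1):
  for tz in(.06,-.017):print("y",s,tz,ctrl.ik(tcp(tz),R(s*oy,-nn)),ctrl.ik(tcp(tz,-.045),R(s*oy,-nn)))
  print("x",s,ctrl.ik(tcp(.06),R(s*np.cross(oy,nn),-nn)),ctrl.ik(tcp(-.017,-.045),R(s*np.cross(oy,nn),-nn)))
E
```

```text
[380.9513 254.7251] [252.3011 303.245 ]
orange mid (array([ 0.5208, -0.1925,  0.0783]), np.float64(0.007386784651418479))
(267.5, 255) [array([ 0.5405, -0.0971,  0.    ]), array([ 0.5315, -0.1389,  0.05  ]), array([ 0.5173, -0.2057,  0.13  ])]
(261, 281) [array([ 0.5122, -0.1642,  0.    ]), array([ 0.5051, -0.2017,  0.05  ]), array([ 0.4938, -0.2616,  0.13  ])]
(262, 294) [array([ 0.5077, -0.1971, -0.    ]), array([ 0.5009, -0.2324,  0.05  ]), array([ 0.49  , -0.2889,  0.13  ])]
orange in own -0.11644974064836788 -0.032342602688023414
[71.6499 28.3125 77.1231  0.0025 74.6277 -5.4706]
grasp 64 [ -38.9735   23.8853   87.4413   -0.       68.6734 -102.9735] [ -38.9735   32.3235   94.3771   -0.       53.2993 -102.9735]
grasp 154 [-38.9735  23.8853  87.4413  -0.      68.6734 167.0265] [-38.9735  32.3235  94.3771  -0.      53.2993 167.0265]
grasp -26 [-38.9735  23.8853  87.4413  -0.      68.6734 -12.9735] [-38.9735  32.3235  94.3771  -0.      53.2993 -12.9735]
grasp -116 [-38.9735  23.8853  87.4413  -0.      68.6734  77.0265] [-38.9735  32.3235  94.3771  -0.      53.2993  77.0265]
y 1 0.06 [-42.9813  27.787   89.8435  30.0566  82.7606 140.6811] [-40.8503  30.7883  83.8532  30.6392  84.3734 143.8621]
y 1 -0.017 [-38.9594  31.581   95.5985  32.6677  72.8403 138.5713] [-37.0446  34.2365  89.4271  32.8496  74.9528 141.9171]
x 1 [ -42.9813   27.787    89.8435   30.0566   82.7606 -129.3189] [ -37.0446   34.2365   89.4271   32.8496   74.9528 -128.0829]
y -1 0.06 [-42.9813  27.787   89.8435  30.0566  82.7606 -39.3189] [-40.8503  30.7883  83.8532  30.6392  84.3734 -36.1379]
y -1 -0.017 [-38.9594  31.581   95.5985  32.6677  72.8403 -41.4287] [-37.0446  34.2365  89.4271  32.8496  74.9528 -38.0829]
x -1 [-42.9813  27.787   89.8435  30.0566  82.7606  50.6811] [-37.0446  34.2365  89.4271  32.8496  74.9528  51.9171]
```

```bash
python3 - <<'E'
from h import *
Rr=Rg(-26)
ctrl.goto([*rack[:2],.25],Rr); print(ctrl.current_t(),ctrl.current_tool_pos())
print("hit",ctrl.move_l([*rack[:2],H0],vel=.12,contact_N=6), ctrl.current_tool_pos())
ctrl.command_gripper(0.0)
print("w mm",ctrl.current_grip_width()*91,ctrl.current_grasp_force(),ctrl.current_contact_force())
ctrl.move_l([*rack[:2],.28],vel=.1)
print("w mm",ctrl.current_grip_width()*91,ctrl.current_contact_force(),ctrl.current_t(),ctrl.current_tool_pos())
s=ctrl.read_camera("side");t=ctrl.read_camera("top");cv2.imwrite("pics/s1.png",s);cv2.imwrite("pics/t1.png",t)
P=ctrl.current_tool_pos();tip=np.array(P)-[0,0,.069];u=proj("side",tip);v=proj("top",tip);print(u,v)
def c(im,u):
    x,y=int(u[0])-50,int(u[1])-50;r=cv2.resize(im[y:y+75,x:x+100],None,fx=4,fy=4);cv2.circle(r,tuple(int(k) for k in((u[0]-x)*4,(u[1]-y)*4)),4,(0,255,0),1);return r
cv2.imwrite("pics/c3.png",np.hstack([c(s,u),c(t,v)]))
E
```

```text
3.4917 [ 0.4707 -0.3034  0.25  ]
hit False [ 0.4707 -0.3042  0.0846]
w mm 17.67350963691477 29.99991685152054 [ 0.4911 -0.2227  0.0634]
w mm 17.79613456974943 [-0.2596 -0.16   -0.5797] 8.2417 [ 0.4703 -0.3038  0.2796]
[251.0738 273.1278] [387.7305 250.9462]
```

View pics/c3.png

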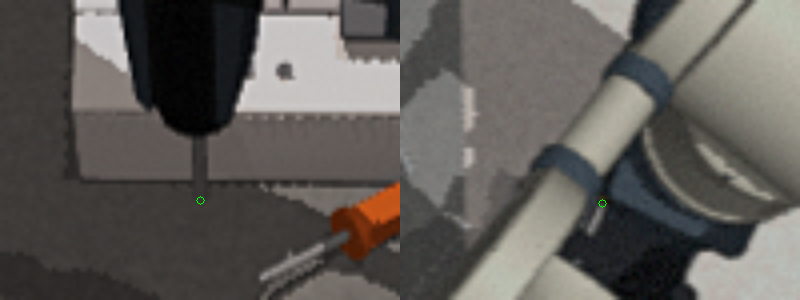

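The side crop shows the pin hanging vertical in the gripper, with its tip at the expected pixel (251,273). The orange look-alike's collar now appears near (288,282), so it seems to have changed pose. I'll look at the whole picture.

View pics/s1.png

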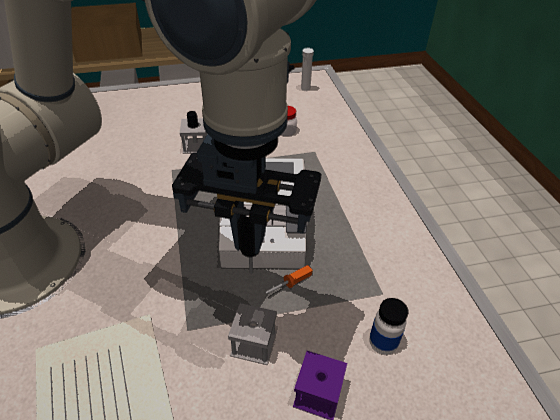

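The view shows the pin tool held in the gripper and the right rack empty. The orange look-alike now lies flat around (290,280). It started out balanced on its point at t≈0 and the gripper never came within 10 cm of it, so it most likely toppled by itself. It's low and clear of the path, so I leave it and go on to the bore.

```bash
python3 - <<'E'
from h import *
Ri=R(-oy,-nn)
ctrl.goto(tcp(.11),Ri); ctrl.move_l(tcp(.015),vel=.1); ctrl.sleep(.3)
f0=np.array(ctrl.current_contact_force());P=np.array(ctrl.current_tool_pos())
print(ctrl.current_t(),P-tcp(.015),f0)
tip=P-nn*.069
s=ctrl.read_camera("side");t=ctrl.read_camera("top");cv2.imwrite("pics/s2.png",s);cv2.imwrite("pics/t2.png",t)
def c(im,n):
    u=proj(n,tip);x,y=int(u[0])-25,int(u[1])-25;r=cv2.resize(im[y:y+50,x:x+50],None,fx=8,fy=8)
    for p,col in((tip,(0,255,0)),(bore,(0,0,255))):
        w=proj(n,p);cv2.circle(r,tuple(int(k) for k in((w[0]-x)*8,(w[1]-y)*8)),4,col,1)
    return r
cv2.imwrite("pics/c4.png",np.hstack([c(s,"side"),c(t,"top")]))
E
```

```text
10.3167 [ 0.0001 -0.0002  0.0002] [-0.296  -0.0595 -0.4009]
```

View pics/c4.png

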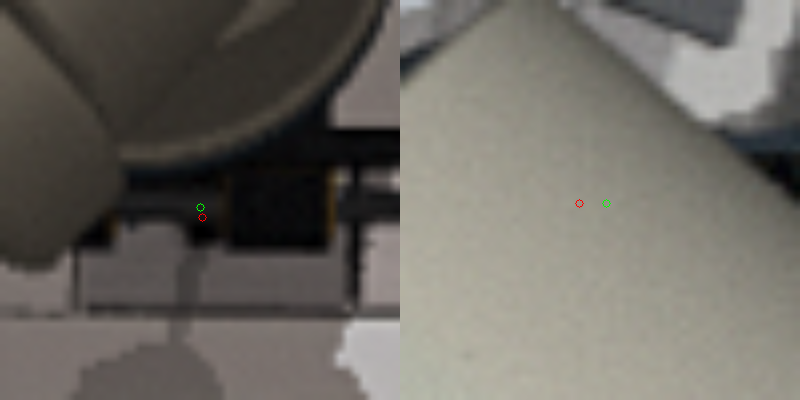

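In both views the arm hides the tip and the bore (side (253,215) is behind the gripper). From here I go by the force readings: the cassette top would be felt at 0 depth, the button at −12 mm.

```bash
python3 - <<'E'
from h import *
f0=np.array([-.296,-.0595,-.4009])
xs=np.cos(a)*ox+np.array([0,0,np.sin(a)])
for z in(-.004,-.010,-.0125,-.014,-.0155,-.0165):
    h=ctrl.move_l(tcp(z),vel=.03,contact_N=12)
    f=np.array(ctrl.current_contact_force())-f0;d=np.array(ctrl.current_tool_pos())-tcp(0)
    print(z,h,"depth %.4f"%(d@nn),"f n,x,y",f@nn,f@xs,f@oy,"t",ctrl.current_t())
    if h:break
E
```

```text
-0.004 False depth -0.0040 f n,x,y -0.6206586531482284 1.3964466893235905 -0.4656223406061301 t 11.2
-0.01 False depth -0.0102 f n,x,y 0.35270915966926636 -0.45674488118866013 -0.28946604795099024 t 11.55
-0.0125 False depth -0.0125 f n,x,y 2.8140709379109357 0.33061655672525475 -0.9236393145852106 t 11.8
-0.014 False depth -0.0139 f n,x,y 3.486135980000188 -0.023645895670374117 -0.7845056095930385 t 12.05
-0.0155 False depth -0.0155 f n,x,y 4.51221075738379 0.38472669404445686 0.07263946005652809 t 12.3
-0.0165 False depth -0.0164 f n,x,y 7.658252429509959 0.28102056595977265 0.18971988201019374 t 12.55
```

The button was felt at −12 mm and is at the bottom at −16.5 mm (7.7 N). Now I push the cassette out.

```bash
python3 - <<'E'
from h import *
f0=np.array([-.296,-.0595,-.4009]);xs=np.cos(a)*ox+np.array([0,0,np.sin(a)])
ctrl.sleep(.2)
def rep(m):
    f=np.array(ctrl.current_contact_force())-f0;d=np.array(ctrl.current_tool_pos())-tcp(0)
    print(m,"n %.4f y %.4f"%(d@nn,d@oy),"f n,x,y",f@nn,f@xs,f@oy,"t",ctrl.current_t())
rep("start")
for dy in(-.006,-.02,-.035,-.042,-.052):
    h=ctrl.move_l(tcp(-.0166,dy),vel=.03,contact_N=9);rep((dy,h))
    if h:break
E
```

```text
start n -0.0164 y -0.0001 f n,x,y 7.460045345856034 -0.04278973647221425 -1.1002412686554626 t 12.75
(-0.006, False) n -0.0164 y -0.0064 f n,x,y 8.397184936896886 0.6003297427425139 -1.088595471541899 t 13.1
(-0.02, False) n -0.0164 y -0.0203 f n,x,y 8.183209333341145 0.7971697348963914 -0.7068244322683486 t 13.7167
(-0.035, False) n -0.0164 y -0.0353 f n,x,y 8.275842910641716 0.38585132793801336 -0.49762300355866085 t 14.3667
(-0.042, False) n -0.0163 y -0.0426 f n,x,y 7.672531171656796 0.796152504832386 -1.8455714087501007 t 14.75
(-0.052, True) n -0.0165 y -0.0440 f n,x,y 9.873273435093724 1.7872226334234635 3.2102924773730113 t 14.9833
```

```bash
python3 - <<'E'
from h import *
f0=np.array([-.296,-.0595,-.4009]);xs=np.cos(a)*ox+np.array([0,0,np.sin(a)])
print(ctrl.move_l(tcp(-.0166,-.0452),vel=.02,contact_N=20))
f=np.array(ctrl.current_contact_force())-f0;d=np.array(ctrl.current_tool_pos())-tcp(0);print(d@nn,d@oy,f@nn,f@oy)
ctrl.sleep(.3)
ctrl.move_l(tcp(-.011,-.0448),vel=.02);ctrl.sleep(.2)
ctrl.move_l(tcp(-.008,-.043),vel=.03)   # ease the side push before leaving
ctrl.move_l(tcp(.11,-.043),vel=.12)
ctrl.goto([*rack[:2],.28],Rg(-26));ctrl.sleep(.3)
print("w",ctrl.current_grip_width()*91,ctrl.current_t())
for n in("side","top"):cv2.imwrite(f"pics/{n}3.png",ctrl.read_camera(n))
s=cv2.imread("pics/side3.png");t=cv2.imread("pics/top3.png")
o=np.hstack([cv2.resize(s[140:360,200:330],(390,600)),cv2.resize(t[170:290,230:310],(400,600))])
for n,im,(x,y,kx,ky,ofs) in(("side",s,(200,140,3,600/220,0)),("top",t,(230,170,5,5,390))):
    w=proj(n,bore-.042*oy);cv2.circle(o,(int((w[0]-x)*kx)+ofs,int((w[1]-y)*ky)),12,(0,0,255),1)
w=proj("side",np.array(ctrl.current_tool_pos())-[0,0,.069]);cv2.circle(o,(int((w[0]-200)*3),int((w[1]-140)*600/220)),6,(0,255,0),1)
cv2.imwrite("pics/c5.png",o)
E
```

```text
False
-0.016570463709313563 -0.04416418222078128 12.978138710950727 7.726805399052004
w 17.757783066952815 18.45
```

View pics/c5.png

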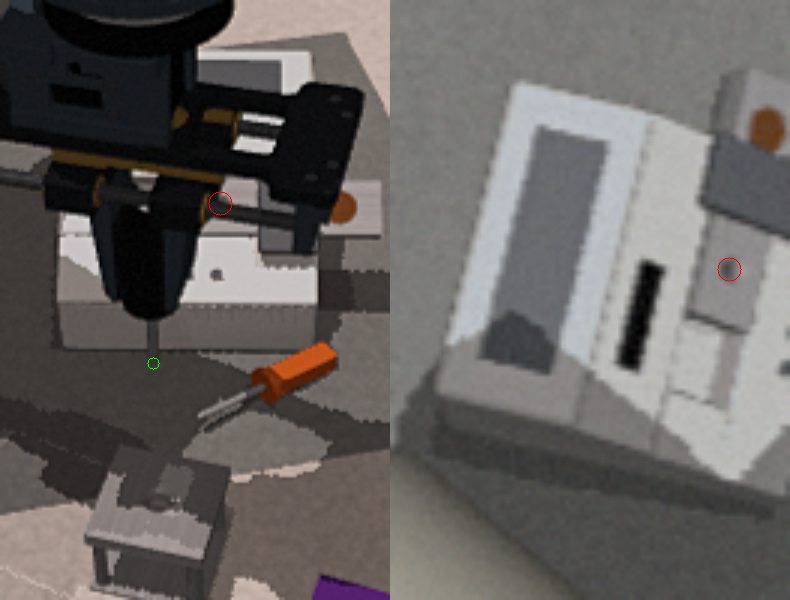

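The top view shows the bore in the middle of its expected spot, 42 mm out (top ≈298,224), with the cassette's end standing clear of the bridge. The side view shows the pin still vertical above the rack. I put the tool back now.

```bash
python3 - <<'E'
from h import *
Rr=Rg(-26)
ctrl.move_l([*rack[:2],.15],vel=.12); 
h=ctrl.move_l([*rack[:2],.092],vel=.06,contact_N=5);print(h,ctrl.current_tool_pos(),ctrl.current_contact_force())
if not h:
    h=ctrl.move_l([*rack[:2],.0825],vel=.015,contact_N=4);print(h,ctrl.current_tool_pos(),ctrl.current_contact_force())
    if ctrl.current_tool_pos()[2]<.088:
        ctrl.command_gripper(.5);ctrl.sleep(.3)
        ctrl.move_l([*rack[:2],.25],vel=.12)
        ctrl.goto([.3,-.45,.3],Rr);ctrl.sleep(.3)
print(ctrl.current_t(),ctrl.current_contact_force())
for n in("side","top"):cv2.imwrite(f"pics/{n}4.png",ctrl.read_camera(n))
s=cv2.imread("pics/side4.png");t=cv2.imread("pics/top4.png")
cv2.imwrite("pics/c6.png",np.hstack([cv2.resize(s[150:370,210:310],(300,600)),cv2.resize(t[170:290,285:400],(500,600))]))
g=t.max(2)[235:280,355:400];k,l,st,c=cv2.connectedComponentsWithStats((g<40).astype(np.uint8));print([(a.tolist(),b+[355,235]) for a,b in zip(st[1:],c[1:]) if a[4]>20])
E
```

```text
False [ 0.4706 -0.304   0.0923] [-0.3558  0.4398 -0.8037]
True [ 0.4704 -0.3039  0.0839] [-2.0089  0.9317  8.5211]
25.1 [-0.3675 -0.0338  0.0921]
[([18, 16, 11, 10, 82], array([377.622 , 255.7439]))]
```

View pics/c6.png

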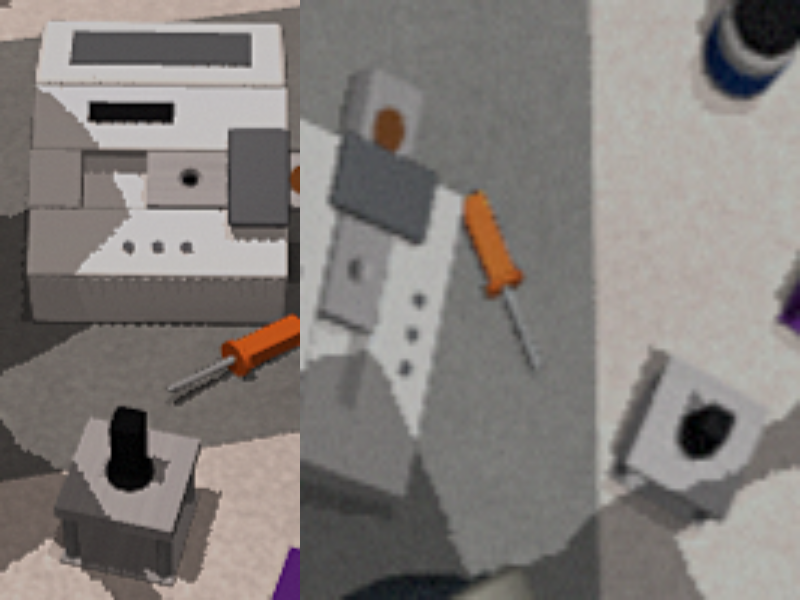

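The tool stands upright in its rack: its handle blob in the top view is at (377.6,255.7), against (377.5,256.0) at the start. The cassette is fully out, with the bore at side ≈(273,215). I hand in.

```bash
python3 - <<'E'
from h import *
p,e=tri((273.5,215.2),proj("top",bore-.042*oy));print((onz("side",273.5,215.2,.1073)-bore)@-oy)
print(ctrl.sign_off())
E
```

```text
0.04211272989598049
the job is handed in; nothing more can be done
None
```

The job is handed in at about 25 s: the cassette measured 42 mm out and held there when the pin came out of the bore, and the pin tool is upright in its rack and released; the orange look-alike, which started balanced on its point, now lies flat, most likely toppled by itself, and I left it there.

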